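Check the shop air: plug the test gauge into the bench outlet and open the valve

ROBOT

A 6-joint arm with a two-finger parallel gripper is mounted at the origin on the work surface. World frame = base frame: x ahead of the robot, y to its left, z up, the work surface at z = 0. Lengths are in m, angles in rad, forces in N, time in s.
With the tool pointing down it reaches from about 0.3 to 0.75 m from the base axis. Payload 8.5 kg.
Tool frame: the origin (TCP) lies between the finger pads; the fingertips stand 8 mm ahead of it and the grasp point (between the pads) lies 11 mm behind it (bot.tip_reach is the distance from the TCP to the fingertips, in m); z points along the fingers, y is the line along which they close (so a half turn about z gives the same grasp; the last joint's range is limited). The gripper opens to 88 mm and grips with 3 to 60 N. Pads are 18 mm wide; open, the fingers measure 123 mm over their backs; the gripper's body (75 mm by 187 mm) begins 45 mm behind the grasp point.
Start: joints at [-1.353, 0.381, 1.297, -0, 1.464, -0.215], TCP at [0.231, -0.499, 0.215] pointing down, gripper open.
Joint ranges: [-3.11, 3.11], [-0.89, 2.33], [0.22, 2.48], [-1.42, 4.56], [0.17, 2.85], [-2.88, 2.88]. Speed limits (rad/s): [2.39, 2.39, 3.14, 3.14, 3.14, 3.14].

INTERFACE

Orientations are given as a unit quaternion [w, x, y, z].
In Python, from workcell import bot, camera, workorder gives the robot as it stands. The module is installed in compiled form; this text tells all that it offers.
- The arm moves only by the tool move_arm, never from a script. Its argument "plan" is text: rows parted by semicolons, each of 6 numbers parted by spaces: the shift along the tool's x, y, z in mm, then the turn, a rotation vector about the tool's x, y, z in rad. In form: tx ty tz wx wy wz; .... A call has 1 to 10 rows; each row is the pose to reach, as a shift and turn from the pose commanded when the call began, along the tool's axes at that moment; what a row does not reach only later rows make up. A row lasts 1/8 s, in which the tool goes at most 62.5 mm and 10.7 degrees, less where a joint would pass 70% of its speed; a pose out of reach is approached as far as the arm can. A call with a gripper value outside its range is refused whole. "grip" is the gripper's target within -1 to 1 (shut at 1, half-way at 0, fully open at -1), set as the call begins (left out, the last holds). The fingers move at their own pace and stop on an object; "force" is the grip in N (left out, the last holds). Time passes only in rows, so rows that repeat a pose let the fingers close. It gives the time, the measured TCP pose, the force, the opening and the grip force at its end, in the units of the state.
- bot.get_state(): the state, without advancing time (a new reading comes with each control period).
- camera(name): name is "side" or "top" or "wrist"; returns a dict with "img" (420x560x3 uint8, red, green, blue), "camera_matrix" (3x3 intrinsics, pixels), "extrinsics" (4x4, takes a point from camera to world coordinates). Camera axes: x right, y down, z forward; pixel columns grow to the right and rows downward; lengths in m; the calibration is good to about 2 mm. The wrist camera is an equidistant fisheye: a pixel r from the principal point sees the ray r / f radians off the axis. A picture is of the moment at which its call begins. There is no depth.
- workorder.sign_off(): hands the job in; it is judged then, once.
The state is a dict: "t": time; "joint_positions": joint angles; "joint_vel": joint speeds; "joint_efforts": joint torques, N m; "tool_pos": TCP position; "eef_rot": TCP orientation; "ft_force": force on the tool from outside, world axes, zero at the start; "moment": the same for the moment, N m; "opening": finger opening in m; "finger_force": force on a finger pad.
Only numpy, scipy, OpenCV 4.12 (cv2) and the standard library are available. Lean on these libraries where they do the work, as an engineer would, in place of code of your own. Each camera call takes 0.05 s, during which the arm holds its last target. There are 200 camera calls.

TASK

Check the shop air at the bench: take the round test gauge from the wooden rack and push its plug straight down into the open quick coupling on the air manifold until it locks and the coupling's sleeve has sprung back up, without forcing it once it is home. Then swing the ball valve's lever fully open. Leave the gauge locked upright in the coupling and the other fittings and tools where they are.

Things in the scene. Friction and masses are not known exactly. Their poses are not given: they have to be found in the camera images.
- gauge_center (a point): The test gauge: a round dial 66 mm across, 30 mm thick, in a black rubber boot, upright over a brass hexagon and a steel quick-coupling plug; 0.22 to 0.37 kg. This point is the middle of the dial's case. The flat faces lie 15 mm either side along its x axis (white dial on +x), z is up. The case begins 33 mm below this point. It stands in any of the rack's three holes.
- gauge_tip (a point): Lower end of the gauge's plug, on its axis, 86 mm below gauge_center. Upward from this tip: 12 mm thick for 10 mm, a cone widening to the 18 mm shoulder (15 to 21 mm up), a 13 mm neck (21 to 31 mm up), 18 mm thick again, then a round flange 30 mm across, its underside 36 mm above the tip.
- rack: Drilled hardwood bar, fixed to the bench, 62 mm (x) by 250 mm (y), 48 mm high, origin under its centre. Three holes 23 mm wide and 42 mm deep, at y -88, 0 and +88 mm. Three air fittings stand in them, hanging by their plug flanges on its top: lift at least 45 mm to clear.
- outlet (a point): On the quick coupling's axis, at the top of the manifold block, 45 mm above the bench. An upright steel cylinder, ribbed sleeve 39 mm across, bore 19 mm wide. It sits on a pipe nipple of unmeasured length: its mouth (coupling_mouth) stands 60 to 90 mm above this point, each time different; find it by feel or eye. Push with less than 25 N: 40 N of contact on the mouth, side loads added, is damage.
- manifold: Air manifold fixed to the bench: aluminium block 45 (x) by 170 (y) by 45 mm high, origin under its centre on the bench. On top at y +50 mm the open quick coupling, at y 0 a low brass blanking plug, at y -50 mm a small outlet under a black dust cap, 81 mm high. From its -y end the brass ball valve and the feed pipe run along -y to 205 mm.
- sleeve (a joint): How far the coupling's sleeve is pushed down, m: 0 at rest. The plug's cone meets sprung locking pieces when its tip is about 21 mm below the mouth (some 5 N, rising to about 12 N) and the sleeve is driven down 0.004; it springs back to 0 when the plug locks, tip 34 mm below the mouth. Locked, it cannot be pulled out. 1.5 mm further the flange meets the mouth: a hard stop.
- poppet (a joint): How far the valve inside the coupling is pushed down by the plug's tip, m: 0 empty, 0.008 with the plug locked, up to 0.0095 when pressed to the stop. Its spring pushes back with 2 to 7 N and lifts a plug that is not locked.
- lever (a joint): The ball valve's lever, in rad: 0 shut (pointing along the manifold's -x), 1.571 fully open (along the feed pipe, -y) at its stop; it turns anticlockwise seen from above. It starts between 0 and 0.25. Stiff, about 4 N at its end; it stays where it is left.
- lever_stem (a point): On the lever's vertical turning axis, at mid-thickness of the lever, 68 mm above the bench, at manifold y -115 mm.
- lever_end (a point): On the lever, 80 mm out from its axis and 10 mm short of its end, at mid-thickness. The lever's black grip is 16 mm wide, 8 mm thick, 24 to 90 mm from the axis, clear above everything beneath it by 20 mm or more.
- nozzle: Bystander in the rack: a blow nozzle on the same plug, 25 mm thick with a slim pointed end, 128 mm long, upright; origin at its plug's tip.
- oiler: Bystander in the rack: an inline oiler on the same plug, a clear bowl 38 mm across with a metal cap, 101 mm long, upright; origin at its plug's tip.
- conrod: Bystander: a dark steel connecting rod lying on the bench, about 180 mm long, 24 mm high; origin under its shank.
- micrometer: Bystander: an outside micrometer lying on the bench, about 120 mm long, 15 mm high; origin under its bow.
- hammer: Bystander: a hammer with a wooden handle lying at the far side of the bench.
- wrench: Bystander: a steel wrench lying on the bench, beside the rack towards the robot.

How it is judged:
On the way, in this order (a step that is already met when the one before it is completed fails the run):
1. the gauge is pushed home in the outlet and locked (value of joint poppet above 0.0065 m and value of joint sleeve below 0.0015 m and horizontal distance between gauge_center and outlet below 0.015 m), for 0.2 s.
2. the valve lever is fully open (value of joint lever above 1.4 rad), for 0.2 s.
At the end, for the whole second after the job is handed in: The gauge stands locked in the coupling (valve pushed in over 6.5 mm, sleeve back up to within 1.5 mm, gauge within 15 mm of the outlet's axis and upright to 0.14 rad) and the lever is open to at least 1.40 rad (all of step 1 and angle between gauge_center's own z axis and vertical below 0.14 rad and value of joint lever above 1.4 rad); the robot touches nothing.
It fails at once if the gauge is forced against the coupling's mouth with more than 40 N (contact force between gauge and coupling_mouth above 40 N).
It fails at once if another fitting or tool is shifted by more than 30 mm (distance of any of nozzle, oiler, conrod, micrometer, hammer, wrench from where it was at the start of the episode above 0.03 m).
It also fails if it takes over 61 s, if anything falls off the work surface, if the arm or the gripper's body presses on something with over 40 N, if the wrist force passes 120 N, or if a joint passes its speed limit or range.

## Working session

There is one attempt and no reset: what is moved stays moved. The work goes in short steps, Python scripts to look and compute and a tool call to move; the robot and the scene stay as the last step left them, time stands still between calls to the robot, and variables do not carry over. Pictures are saved under pics/ and viewed, at most 10 in all, crops included, and the job is handed in when it is done.

Besides the shell and the picture viewer there is one more tool, called after "Call:" as name(argument=value, ...) on one line, values as JSON. move_arm: Moves the arm, as the interface text tells. Its arguments: {"type":"object","properties":{"plan":{"type":"string"},"grip":{"type":"number"},"force":{"type":"number"}},"required":["plan"]}

```bash
mkdir -p pics; cat > h.py <<'E'
from workcell import bot,camera,workorder
import numpy as np,cv2
from scipy.spatial.transform import Rotation as R
def save(n,c): cv2.imwrite('pics/'+n,c['img'][:,:,::-1])
def ray(c,u,v,fish=False):
    K=np.array(c['camera_matrix']);E=np.array(c['extrinsics'])
    x=(u-K[0,2])/K[0,0];y=(v-K[1,2])/K[1,1]
    if fish:
        r=np.hypot(x,y)+1e-12;d=np.array([x/r*np.sin(r),y/r*np.sin(r),np.cos(r)])
    else: d=np.array([x,y,1.])
    return E[:3,3],E[:3,:3]@d
def atz(c,u,v,z,fish=False):
    o,d=ray(c,u,v,fish);return o+d*(z-o[2])/d[2]
def proj(c,p):
    K=np.array(c['camera_matrix']);E=np.array(c['extrinsics'])
    q=E[:3,:3].T@(np.array(p)-E[:3,3]);return (K@(q/q[2]))[:2]
E
python3 - <<'E'
from h import *
import pickle
for n in('top','side'):
    c=camera(n);save(n+'0.png',c);pickle.dump(c,open(n+'.pkl','wb'));print(n,np.round(c['extrinsics'],3).tolist(),c['camera_matrix'][0])
print(bot.get_state())
E
```

```text
top [[-0.004, -0.998, 0.061, 0.453], [-1.0, 0.006, 0.026, -0.001], [-0.027, -0.061, -0.998, 1.177], [0.0, 0.0, 0.0, 1.0]] [437.65466589   0.         283.97851736]
side [[-0.8, -0.424, 0.425, 0.071], [-0.6, 0.568, -0.563, 0.621], [-0.003, -0.705, -0.709, 0.845], [0.0, 0.0, 0.0, 1.0]] [405.6460927    0.         278.17145482]
{'t': 0.1, 'joint_positions': array([-1.35329876e+00,  3.81114340e-01,  1.29814236e+00, -1.03917414e-05,
        1.46358762e+00, -2.15266856e-01]), 'joint_vel': array([ 0.0017099 , -0.00267308, -0.00262975,  0.00057359, -0.00030138,
        0.00050256]), 'joint_efforts': array([ 5.12685787e-03, -4.38647282e+01, -2.24914134e+01,  7.14677107e-02,
        3.42159031e-02, -7.93430968e-05]), 'tool_pos': array([ 0.23061152, -0.49901684,  0.21422157]), 'eef_rot': array([-6.25825259e-04,  9.76680258e-01,  2.14698116e-01, -5.86371152e-06]), 'ft_force': array([ 0.23125624,  0.26508116, -0.73836899]), 'moment': array([ 0.03182319,  0.01661046, -0.01202195]), 'finger_force': 0.0, 'opening': 0.08815330980976038}
```

View pics/top0.png

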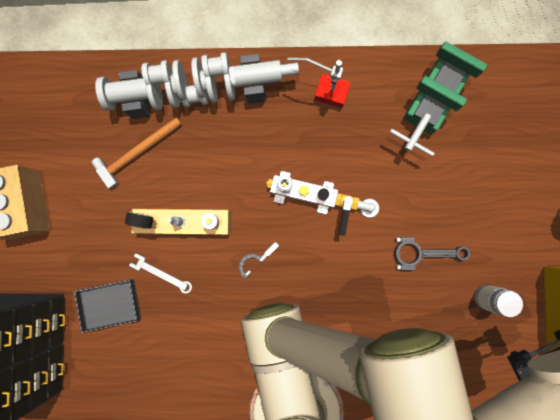

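View pics/side0.png

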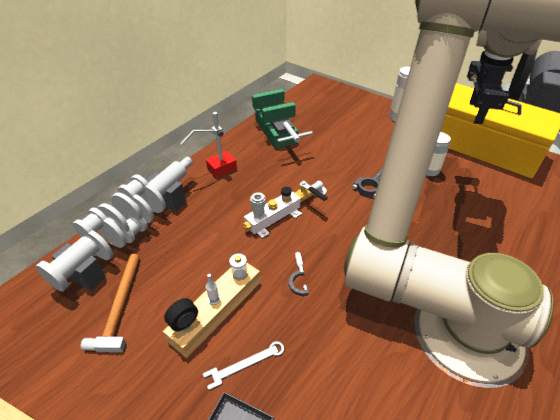

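Top shows the rack at about (131–228, 208–236) with the gauge in its left (+y) hole near (139,221), the coupling at about (285,183), and the lever near (345,220). The side view agrees. I'll zoom in.

```bash
python3 - <<'E'
from h import *
a=cv2.imread('pics/top0.png')[165:250,120:386];b=cv2.imread('pics/side0.png')[175:355,160:336]
cv2.imwrite('pics/ct.png',cv2.resize(a,None,fx=3,fy=3,interpolation=cv2.INTER_CUBIC))
cv2.imwrite('pics/cs.png',cv2.resize(b,None,fx=3.3,fy=3.3,interpolation=cv2.INTER_CUBIC))
E
```

```text
(no output)
```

View pics/ct.png

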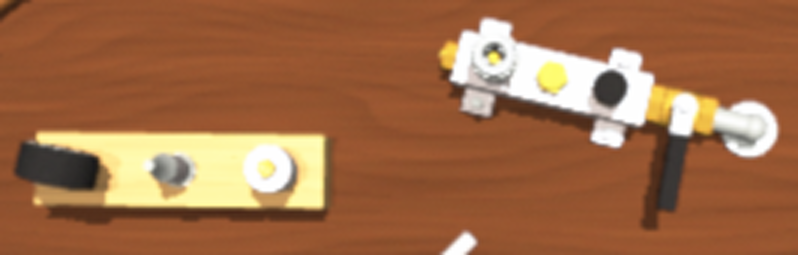

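View pics/cs.png

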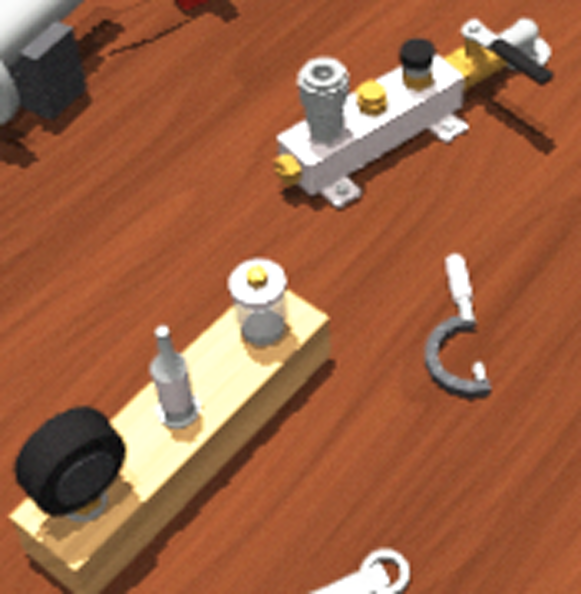

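```bash
python3 - <<'E'
from h import *
import pickle
T=pickle.load(open('top.pkl','rb'));S=pickle.load(open('side.pkl','rb'))
t=lambda u,v,z:atz(T,120+u/3,165+v/3,z)
s=lambda u,v,z:atz(S,160+u/3.3,175+v/3.3,z)
def tri(a,b):
    o1,d1=ray(T,120+a[0]/3,165+a[1]/3);o2,d2=ray(S,160+b[0]/3.3,175+b[1]/3.3)
    k=np.linalg.lstsq(np.c_[d1,-d2],o2-o1,rcond=None)[0];p,q=o1+k[0]*d1,o2+k[1]*d2
    return (p+q)/2,np.linalg.norm(p-q)
print('rack',[t(u,v,.048)[:2].round(4) for u,v in((36,132),(326,134),(326,209),(34,206))])
print('mani',[t(u,v,.045)[:2].round(4) for u,v in((460,33),(652,72),(643,125),(451,82))])
print('mouth',tri((494,57),(324,76)))
print('nozzle tip',tri((150,166),(162,332)),'oiler',tri((267,169),(257,275)))
print('gauge',tri((58,166),(72,460)),t(58,166,.12),s(72,460,.098), 'ends',t(18,160,.115),t(98,172,.115))
print('stem',t(684,103,.075),s(475,33,.072),'lever end',t(668,208,.072),s(548,75,.072))
E
```

```text
rack [array([0.5325, 0.4258]), array([0.5292, 0.1725]), array([0.4645, 0.1723]), array([0.4682, 0.4265])]
mani [array([0.6167, 0.0564]), array([ 0.5815, -0.1095]), array([ 0.5356, -0.1012]), array([0.574 , 0.0644])]
mouth (array([0.58743254, 0.02535316, 0.10808499]), np.float64(0.00027134439469742825))
nozzle tip (array([0.49854441, 0.29976417, 0.1374831 ]), np.float64(0.00034352014397861174)) oiler (array([0.49681645, 0.21163545, 0.10858212]), np.float64(0.0002409981238510266))
gauge (array([0.50012884, 0.38770412, 0.09769058]), np.float64(0.0011330818662103573)) [0.4995751  0.38005065 0.12      ] [0.49943866 0.38750617 0.098     ] ends [0.50488098 0.41494366 0.115     ] [0.49472474 0.34883618 0.115     ]
stem [ 0.55169943 -0.13308344  0.075     ] [ 0.54145225 -0.12544314  0.072     ] lever end [ 0.46378388 -0.11894111  0.072     ] [ 0.46178865 -0.11794135  0.072     ]
```

The gauge is at (0.500, 0.387, 0.098). The mouth is at (0.587, 0.026, 0.108), which is within the 0.105–0.135 range. The lever stem is at (0.552, -0.134). These match the given sizes. I'll move above the gauge.

```bash
cat >> h.py <<'E'
def tgt(x,y,z,yaw):
    "yaw = world angle of tool y (mod pi), tool down"
    s=bot.get_state();q=s['eef_rot'];r=R.from_quat([q[1],q[2],q[3],q[0]]);p=s['tool_pos']
    cy=r.as_matrix()[:,1];now=np.arctan2(cy[1],cy[0]);yaw=now+(yaw-now+np.pi/2)%np.pi-np.pi/2
    Y=np.array([np.cos(yaw),np.sin(yaw),0]);Z=np.array([0,0,-1.]);X=np.cross(Y,Z)
    rv=(r.inv()*R.from_matrix(np.c_[X,Y,Z])).as_rotvec();d=r.inv().apply(np.array([x,y,z])-p)*1000
    print('t',round(s['t'],2),'pos',p.round(4),'yawY',round(now,3),'F',s['ft_force'].round(1),'ROW',d.round(1),rv.round(3))
E
python3 -c "
from h import *
tgt(.5,.387,.22,-.15)"
```

```text
t 0.1 pos [ 0.2306 -0.499   0.2142] yawY -1.138 F [ 0.2  0.3 -0.7] ROW [ 616.1 -691.4   -4.8] [-0.001 -0.001 -0.988]
```

Call:
move_arm(plan="616 -691 -5 0 0 -0.988;616 -691 -5 0 0 -0.988;616 -691 -5 0 0 -0.988;616 -691 -5 0 0 -0.988;616 -691 -5 0 0 -0.988;616 -691 -5 0 0 -0.988;616 -691 -5 0 0 -0.988;616 -691 -5 0 0 -0.988;616 -691 -5 0 0 -0.988;616 -691 -5 0 0 -0.988", grip=-1)

```text
t: 1.35
tool_pos: [0.4126, 0.1009, 0.2181]
eef_rot: [0.0, 0.758, 0.652, 0.0]
ft_force: [0.3, -0.5, 0.9]
opening: 0.0883
finger_force: 0.0
```

```bash
python3 -c "
from h import *
tgt(.5,.387,.22,-.15)"
```

```text
t 1.35 pos [0.4126 0.1009 0.2181] yawY -0.15 F [ 0.3 -0.5  0.9] ROW [296.   43.7  -1.9] [0. 0. 0.]
```

Call:
move_arm(plan="290 44 -2 0 0 0;290 44 -2 0 0 0;290 44 -2 0 0 0;290 44 -2 0 0 0;290 44 -2 0 0 0;290 44 -2 0 0 0;290 44 -2 0 0 0")

```text
t: 2.22
tool_pos: [0.4991, 0.3783, 0.2197]
eef_rot: [-0.0, 0.758, 0.652, -0.001]
ft_force: [-0.5, -0.2, -0.4]
opening: 0.088
finger_force: 0.0
```

```bash
python3 - <<'E'
from h import *
import pickle
c=camera('wrist');save('w1.png',c);pickle.dump(c,open('w1.pkl','wb'))
tgt(.5,.387,.087,-.15);print(np.round(c['extrinsics'],3),c['camera_matrix'])
E
```

```text
t 2.27 pos [0.4992 0.3779 0.2201] yawY -0.151 F [-0.7 -0.5  1. ] ROW [  9.2  -0.5 133.1] [-0.     0.001 -0.001]
[[ 0.989 -0.142 -0.043  0.508]
 [-0.149 -0.951 -0.272  0.447]
 [-0.002  0.275 -0.961  0.39 ]
 [ 0.     0.     0.     1.   ]] [[325.1922621    0.         282.79737093]
 [  0.         325.1922621  209.54085064]
 [  0.           0.           1.        ]]
```

View pics/w1.png

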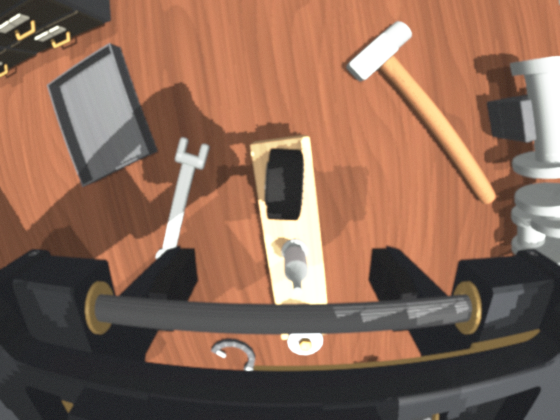

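The wrist picture shows the gauge's black boot at (286,184), square to the fingers, with its ends at about (288,150) and (284,219).

```bash
python3 - <<'E'
from h import *
import pickle
c=pickle.load(open('w1.pkl','rb'))
for u,v in((286,184),(288,150),(284,219),(270,184),(302,184)): print(u,v,*[atz(c,u,v,z,True)[:2].round(4) for z in(.098,.115,.131)])
E
```

```text
286 184 [0.5017 0.3878] [0.5021 0.3912] [0.5025 0.3945]
288 150 [0.5081 0.4185] [0.5081 0.4201] [0.5081 0.4217]
284 219 [0.495  0.3548] [0.4957 0.3602] [0.4964 0.3652]
270 184 [0.4872 0.39  ] [0.4884 0.3933] [0.4896 0.3964]
302 184 [0.5163 0.3856] [0.5158 0.3892] [0.5153 0.3925]
```

Call:
move_arm(plan="9 1 40 0 0 0.02;9 1 90 0 0 0.02;9 1 120 0 0 0.02;9 1 133 0 0 0.02;9 1 133 0 0 0.02;9 1 133 0 0 0.02")

```text
t: 3.02
tool_pos: [0.5024, 0.3877, 0.0888]
eef_rot: [0.0, 0.765, 0.644, 0.001]
ft_force: [-0.1, 0.0, -0.9]
opening: 0.0883
finger_force: 0.0
```

Call:
move_arm(plan="0 0 0 0 0 0;0 0 0 0 0 0;0 0 0 0 0 0;0 0 0 0 0 0;0 0 0 0 0 0;0 0 0 0 0 0;0 0 0 0 0 0;0 0 0 0 0 0", grip=1, force=30)

```text
t: 4.03
tool_pos: [0.5017, 0.3876, 0.0871]
eef_rot: [0.0, 0.765, 0.645, -0.0]
ft_force: [-0.2, 0.4, -0.1]
opening: 0.0296
finger_force: 29.8
```

```bash
python3 -c "
from h import *
tgt(.501,.387,.22,-.17)"
```

```text
t 4.03 pos [0.5017 0.3876 0.0871] yawY -0.17 F [-0.2  0.4 -0.1] ROW [  -0.7   -0.6 -132.9] [-0.  0.  0.]
```

Call:
move_arm(plan="0 0 -50 0 0 0;0 0 -100 0 0 0;0 0 -150 0 0 0;0 0 -150 0 0 0;0 0 -150 0 0 0")

```text
t: 4.65
tool_pos: [0.5012, 0.3873, 0.2355]
eef_rot: [-0.0, 0.765, 0.645, -0.001]
ft_force: [0.2, -0.9, -3.1]
opening: 0.03
finger_force: 29.8
```

```bash
python3 -c "
from h import *
tgt(.5875,.026,.212,-.17)"
```

```text
t 4.65 pos [0.5012 0.3873 0.2355] yawY -0.17 F [ 0.2 -0.9 -3.1] ROW [-341.4  146.2   23.7] [-0.002  0.002 -0.   ]
```

Call:
move_arm(plan="-60 26 0 0 0 0;-120 52 0 0 0 0;-180 78 0 0 0 0;-240 104 0 0 0 0;-290 125 5 0 0 0;-325 139 10 0 0 0;-341 146 15 0 0 0;-341 146 20 0 0 0;-341 146 20 0 0 0;-341 146 20 0 0 0")

```text
t: 5.9
tool_pos: [0.5877, 0.0282, 0.2172]
eef_rot: [-0.0, 0.764, 0.645, 0.0]
ft_force: [0.0, -0.4, -2.6]
opening: 0.0296
finger_force: 29.9
```

```bash
python3 - <<'E'
from h import *
import pickle
tgt(.5875,.026,.212,-.17)
for n in('side','top','wrist'):
    c=camera(n);save(n+'2.png',c);pickle.dump(c,open(n+'2.pkl','wb'))
S=pickle.load(open('side2.pkl','rb'));u,v=proj(S,(.5875,.026,.12)).astype(int);print(u,v)
a=cv2.imread('pics/side2.png')[v-75:v+45,u-50:u+50];a=cv2.resize(a,None,fx=5,fy=5,interpolation=cv2.INTER_CUBIC)
cv2.imwrite('pics/z2.png',a)
E
```

```text
t 5.9 pos [0.5877 0.0282 0.2172] yawY -0.168 F [ 0.  -0.4 -2.6] ROW [-2.2  0.1  5.2] [ 0.    -0.     0.002]
257 194
```

View pics/z2.png

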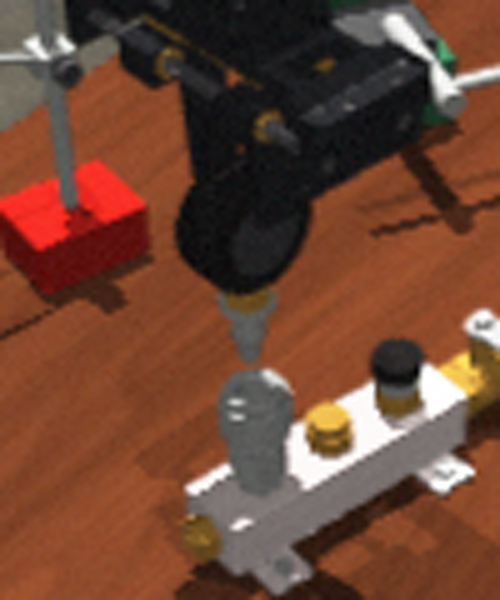

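View pics/wrist2.png

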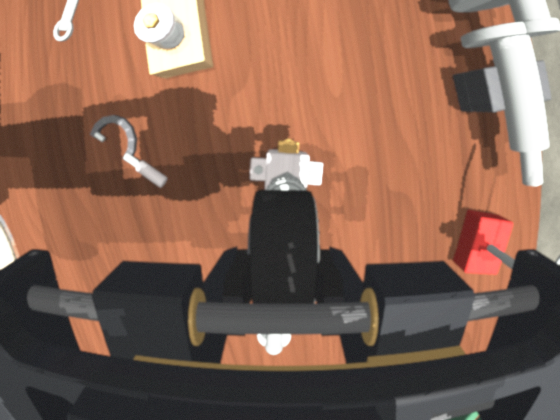

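The zoom shows the plug tip at (250,357), hanging within about 2 mm of the coupling axis (mouth about (256,395)). The wrist view shows the gauge square in the fingers. I'll correct y by 2 mm and descend by feel.

Call:
move_arm(plan="-2 0 8 0 0 0;-2 0 16 0 0 0;-2 0 24 0 0 0;-2 0 28 0 0 0;-2 0 30 0 0 0;-2 0 30 0 0 0;-2 0 30 0 0 0")

```text
t: 6.92
tool_pos: [0.5877, 0.0248, 0.1874]
eef_rot: [0.0, 0.765, 0.645, 0.0]
ft_force: [0.9, -0.5, -2.9]
opening: 0.0295
finger_force: 29.9
```

Call:
move_arm(plan="0 0 1 0 0 0;0 0 2 0 0 0;0 0 3 0 0 0;0 0 4 0 0 0;0 0 4 0 0 0")

```text
t: 7.55
tool_pos: [0.5876, 0.0248, 0.183]
eef_rot: [-0.0, 0.765, 0.645, -0.0]
ft_force: [0.4, -0.1, -3.4]
opening: 0.0294
finger_force: 29.9
```

Call:
move_arm(plan="0 0 1 0 0 0;0 0 2 0 0 0;0 0 3 0 0 0;0 0 4 0 0 0;0 0 4 0 0 0")

```text
t: 8.18
tool_pos: [0.5877, 0.0248, 0.1795]
eef_rot: [0.0, 0.765, 0.645, 0.0]
ft_force: [0.1, -1.1, 1.3]
opening: 0.0296
finger_force: 30.0
```

```bash
python3 - <<'E'
from h import *
import pickle
s=bot.get_state();print(s['ft_force'],s['moment'],s['tool_pos'])
S=camera('side');pickle.dump(S,open('side3.pkl','wb'))
for z in(.142,.1045,.108,.045):print(z,(proj(S,(.5877,.0255,z))-[207,119])*5)
W=camera('wrist')
a=cv2.resize(S['img'][134:224,217:297],None,fx=6.6,fy=6.6,interpolation=cv2.INTER_CUBIC)
b=cv2.resize(W['img'][120:220,235:335],(268,268),interpolation=cv2.INTER_CUBIC)
o=np.zeros((594,800,3),np.uint8);o[:a.shape[0],:a.shape[1]]=a;o[:268,530:798]=b
cv2.imwrite('pics/z3.png',o[:,:,::-1])
E
```

```text
[ 0.14742413 -1.13831325  1.25752427] [-0.16055991 -0.03739138 -0.00564227] [0.58767762 0.02480349 0.17949837]
0.142 [252.58995572 347.35544492]
0.1045 [255.34669715 399.98837938]
0.108 [255.09515661 395.18585533]
0.045 [259.45270272 478.38206521]
```

View pics/z3.png

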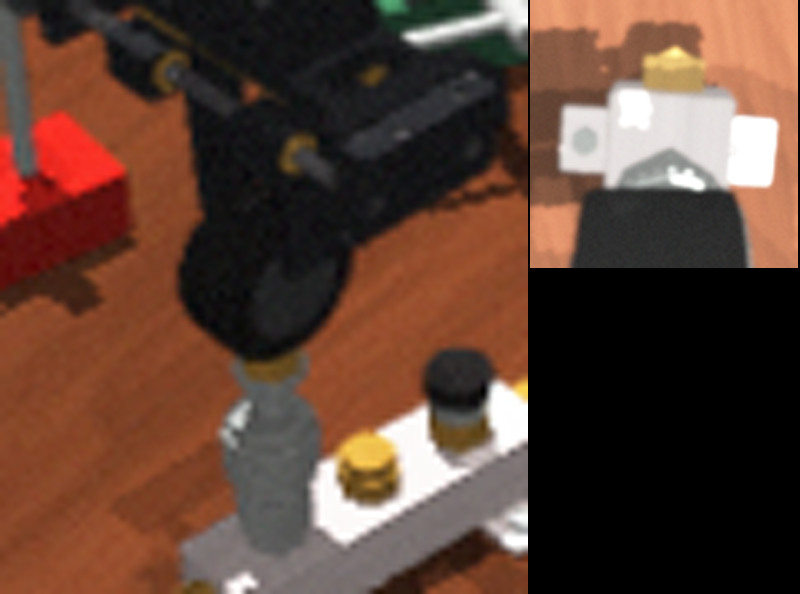

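The side crop shows the plug at the mouth: flange near (270,375), sleeve top near (271,415). About 4 N has appeared, with the tip probably on the rim or just inside. I'll probe one more millimetre.

Call:
move_arm(plan="0 0 0.5 0 0 0;0 0 1 0 0 0;0 0 1 0 0 0")

```text
t: 8.65
tool_pos: [0.5879, 0.0247, 0.1791]
eef_rot: [0.001, 0.765, 0.645, 0.0]
ft_force: [-1.4, -0.1, 6.7]
opening: 0.0296
finger_force: 30.0
```

```bash
python3 -c "
from h import *
s=bot.get_state();print(s['ft_force'],s['moment'],s['tool_pos'],s['eef_rot'])"
```

```text
[-1.37291726 -0.10124071  6.69849237] [-0.10021037  0.24287283  0.06897399] [0.58787086 0.02471023 0.1791387 ] [6.88690550e-04 7.64592367e-01 6.44513611e-01 4.93050727e-04]
```

```bash
cat >> h.py <<'E'
def avg(n=12):
    A=[]
    for _ in range(n):
        camera('wrist');s=bot.get_state();A.append(np.r_[s['ft_force'],s['moment'],s['tool_pos']])
    A=np.array(A);print(round(s['t'],2),'F',A[:,:3].mean(0).round(2),'M',A[:,3:6].mean(0).round(3),'p',A[:,6:].mean(0).round(4),'std',A.std(0)[:6].round(2))
E
python3 -c "
from h import *
avg()"
```

```text
9.25 F [-1.04 -0.83  7.07] M [-0.138  0.225  0.007] p [0.5879 0.0247 0.1791] std [0.37 0.41 0.52 0.03 0.02 0.03]
```

Call:
move_arm(plan="0 0 -4 0 0 0;0 0 -4 0 0 0;0 0 -4 0 0 0")

```text
t: 9.62
tool_pos: [0.5875, 0.0248, 0.1818]
eef_rot: [-0.0, 0.765, 0.644, -0.0]
ft_force: [1.5, 0.2, -2.5]
opening: 0.0297
finger_force: 29.9
```

```bash
python3 -c "
from h import *
avg()"
```

```text
10.22 F [ 1.01 -0.65 -2.74] M [-0.165 -0.286  0.006] p [0.5875 0.0248 0.182 ] std [0.46 0.55 0.49 0.05 0.02 0.04]
```

```bash
python3 - <<'E'
from h import *
import pickle
c=camera('wrist');save('w4.png',c)
s=bot.get_state();q=s['eef_rot'];r=R.from_quat([q[1],q[2],q[3],q[0]])
def tl(u,v,z): 
    p=atz(c,u,v,z,True);return p.round(4),(r.inv().apply(p-s['tool_pos'])*1000).round(1)
k=100/268
U=lambda a,b:(235+(a-530)*k,120+b*k)
print('coupling apex',tl(*U(672,152),.106)); print('coup L/R',tl(*U(622,186),.106),tl(*U(728,186),.106))
for a,b in((585,200),(740,200)):print('boot',tl(*U(a,b),s['tool_pos'][2]+.011+.020))
print('block L/R far end',tl(*U(612,90),.045),tl(*U(733,90),.045),'plug knob',tl(*U(674,50),.03))
x=cv2.resize(c['img'][120:240,225:345],None,fx=5,fy=5,interpolation=cv2.INTER_CUBIC)
S=camera('side');y=cv2.resize(S['img'][134:224,245:275],(200,600),interpolation=cv2.INTER_CUBIC)
cv2.imwrite('pics/w4z.png',np.hstack([x,y])[:,:,::-1])
E
```

```text
coupling apex (array([0.5941, 0.0489, 0.106 ]), array([24.8,  2.4, 76.1]))
coup L/R (array([0.5782, 0.0415, 0.106 ]), array([ 14.8, -12.1,  76.1])) (array([0.6085, 0.0363, 0.106 ]), array([14.9, 18.7, 76.1]))
boot (array([0.5803, 0.0626, 0.2131]), array([ 36. , -13.6, -31. ]))
boot (array([0.6055, 0.0583, 0.2131]), array([ 36.,  12., -31.]))
block L/R far end (array([0.5759, 0.0637, 0.045 ]), array([ 36.3, -18. , 137.1])) (array([0.6182, 0.0565, 0.045 ]), array([ 36.4,  24.8, 137.1])) plug knob (array([0.6  , 0.073, 0.03 ]), array([ 49.6,   4.1, 152.1]))
```

View pics/w4z.png

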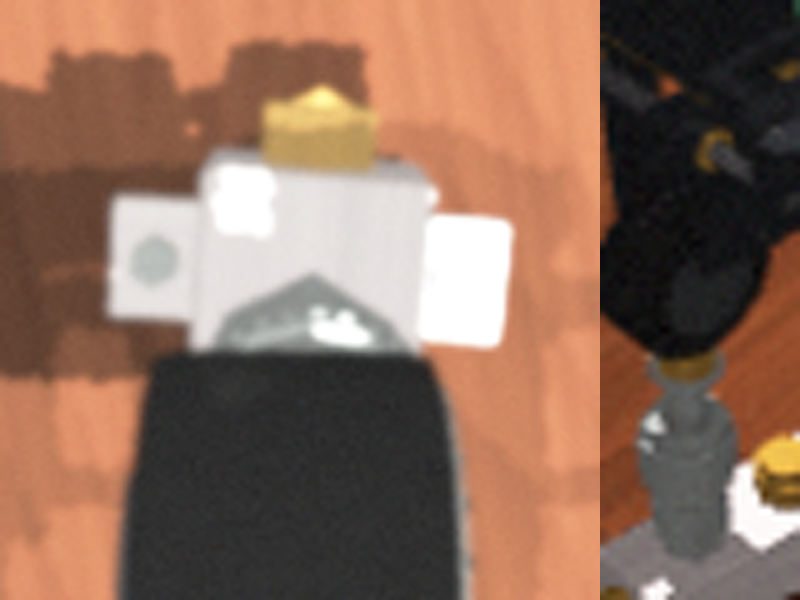

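The wrist crop shows the coupling's hexagon (apex about (313,275)) to the right of the boot's centreline (about 295). That puts it roughly 2.5 mm further along tool +y. The lean-corrected side view agrees, at about 2 mm. I'll shift and retry.

Call:
move_arm(plan="0 2.5 0 0 0 0;0 2.5 1 0 0 0;0 2.5 2 0 0 0;0 2.5 3 0 0 0;0 2.5 4 0 0 0;0 2.5 5 0 0 0;0 2.5 5 0 0 0")

```text
t: 11.2
tool_pos: [0.5904, 0.0243, 0.1785]
eef_rot: [0.001, 0.765, 0.645, 0.001]
ft_force: [-1.5, -0.8, 8.7]
opening: 0.0296
finger_force: 30.0
```

```bash
python3 -c "
from h import *
avg(4)"
```

```text
11.4 F [-1.74 -0.48  7.89] M [-0.035  0.473  0.018] p [0.5904 0.0243 0.1785] std [0.72 0.52 0.44 0.01 0.02 0.03]
```

Contact remains. Instead of guessing, I'll lift and back off along −x_tool, so the wrist camera looks straight down the bore.

Call:
move_arm(plan="0 0 -15 0 0 0;0 0 -30 0 0 0;-35 0 -30 0 0 0;-65 0 -30 0 0 0;-65 0 -30 0 0 0;-65 0 -30 0 0 0;-65 0 -30 0 0 0")

```text
t: 12.28
tool_pos: [0.5792, -0.0388, 0.2073]
eef_rot: [-0.0, 0.764, 0.645, 0.0]
ft_force: [-0.3, 0.3, -2.5]
opening: 0.0296
finger_force: 29.9
```

```bash
python3 - <<'E'
from h import *
import pickle
c=camera('wrist');save('w5.png',c);s=bot.get_state();pickle.dump((c,s),open('w5.pkl','wb'))
print(s['t'],s['tool_pos'],s['eef_rot'],np.array(c['extrinsics'])[:3,3])
# undistort projection of expected point
K=np.array(c['camera_matrix']);E=np.array(c['extrinsics'])
q=E[:3,:3].T@(np.array([.589,.025,.106])-E[:3,3]);th=np.arctan2(np.hypot(q[0],q[1]),q[2]);h=np.hypot(q[0],q[1])
u=K[0,2]+325.19*th*q[0]/h;v=K[1,2]+325.19*th*q[1]/h;print('exp',u,v)
u0,v0=int(u)-50,max(0,int(v)-50);print('origin',u0,v0)
cv2.imwrite('pics/w5z.png',cv2.resize(c['img'][v0:v0+100,u0:u0+100],None,fx=6,fy=6,interpolation=cv2.INTER_CUBIC)[:,:,::-1])
E
```

```text
12.325 [ 0.57916784 -0.03881312  0.20722896] [-1.20265035e-05  7.64218023e-01  6.44957988e-01  8.25366950e-05] [0.58940521 0.02944004 0.37801675]
exp 283.53657990194887 124.49879411124712
origin 233 74
```

View pics/w5z.png

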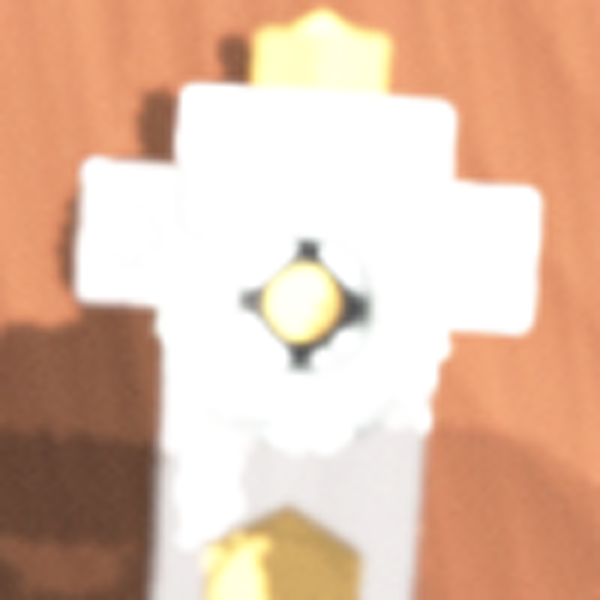

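The mouth is seen from right above. The dark ring spans 240–370 in both axes, so its centre is (305,304) in the crop, or about (283.8,124.7) in full. Its diameter of about 18 mm matches the bore.

```bash
python3 - <<'E'
from h import *
import pickle
c,s=pickle.load(open('w5.pkl','rb'))
for z in (.09,.106,.12):
    p=atz(c,283.6,124.5,z,True);print(p)
p=atz(c,283.6,124.5,.106,True);tgt(p[0],p[1],.2,-.17)
E
```

```text
[0.58903066 0.024728   0.09      ]
[0.58905146 0.02498977 0.106     ]
[0.58906967 0.02521881 0.12      ]
t 12.32 pos [ 0.5792 -0.0388  0.2072] yawY -0.169 F [-0.  -0.  -3.1] ROW [64.6 -1.   7.2] [ 0.    -0.     0.001]
```

Call:
move_arm(plan="35 -0.5 0 0 0 0;64.5 -1 0 0 0 0;64.5 -1 10 0 0 0;64.5 -1 20 0 0 0;64.5 -1 25 0 0 0;64.5 -1 27 0 0 0;64.5 -1 27 0 0 0;64.5 -1 27 0 0 0")

```text
t: 13.32
tool_pos: [0.5891, 0.0239, 0.1804]
eef_rot: [0.0, 0.765, 0.644, 0.0]
ft_force: [0.2, 0.2, -2.9]
opening: 0.0298
finger_force: 29.9
```

Call:
move_arm(plan="0 0 1 0 0 0;0 0 2 0 0 0;0 0 3 0 0 0;0 0 3 0 0 0")

```text
t: 13.82
tool_pos: [0.5894, 0.024, 0.1786]
eef_rot: [0.001, 0.765, 0.645, 0.001]
ft_force: [-0.9, -0.6, 6.4]
opening: 0.0296
finger_force: 30.0
```

```bash
python3 -c "
from h import *
avg(4)"
```

```text
14.03 F [-1.15 -0.77  7.43] M [-0.051  0.316  0.005] p [0.5894 0.024  0.1786] std [0.41 0.46 0.28 0.03 0.03 0.02]
```

Call:
move_arm(plan="1 0 0.5 0 0 0;1 0 1 0 0 0;1 0 1 0 0 0")

```text
t: 14.4
tool_pos: [0.5897, 0.0247, 0.1782]
eef_rot: [0.002, 0.765, 0.645, 0.001]
ft_force: [-2.1, -0.9, 11.8]
opening: 0.0296
finger_force: 30.0
```

```bash
python3 -c "
from h import *
avg(3)"
```

```text
14.55 F [-2.73 -1.73 11.41] M [-0.203  0.611  0.033] p [0.5897 0.0247 0.1782] std [0.56 0.61 0.71 0.01 0.04 0.02]
```

Call:
move_arm(plan="0 0 -2 0 0 0;0 1.5 -2 0 0 0;0 3 -2 0 0 0;0 3 -2 0 0 0")

```text
t: 15.05
tool_pos: [0.5918, 0.0246, 0.1771]
eef_rot: [-0.001, 0.765, 0.645, -0.001]
ft_force: [-0.9, -1.4, -3.7]
opening: 0.0297
finger_force: 30.0
```

```bash
python3 -c "
from h import *
avg(3)"
```

```text
15.2 F [-0.57 -1.23 -3.18] M [-0.264  0.217 -0.   ] p [0.5918 0.0246 0.1773] std [0.36 0.34 0.3  0.01 0.02 0.03]
```

Call:
move_arm(plan="0 1 0 0 0 0;0 2 0 0 0 0;0 2 0 0 0 0")

```text
t: 15.58
tool_pos: [0.5936, 0.0242, 0.1778]
eef_rot: [-0.0, 0.765, 0.645, -0.001]
ft_force: [-4.2, -1.0, -2.8]
opening: 0.0296
finger_force: 30.0
```

```bash
python3 -c "
from h import *
avg(3)"
```

```text
15.72 F [-4.97 -1.32 -3.15] M [-0.369  1.035 -0.011] p [0.5937 0.0242 0.1779] std [0.1  0.33 0.44 0.03 0.06 0.01]
```

Call:
move_arm(plan="0 -1.8 0 0 0 0;-1 -1.8 0 0 0 0;-2 -1.8 0 0 0 0;-3 -1.8 0 0 0 0;-3 -1.8 0 0 0 0")

```text
t: 16.35
tool_pos: [0.5922, 0.0216, 0.1783]
eef_rot: [0.0, 0.765, 0.645, 0.001]
ft_force: [0.7, 0.5, -2.2]
opening: 0.0298
finger_force: 29.9
```

```bash
python3 -c "
from h import *
avg(3)"
```

```text
16.5 F [ 0.03  0.25 -2.49] M [-0.026 -0.044  0.003] p [0.5921 0.0216 0.1783] std [0.71 0.31 0.43 0.04 0.01 0.02]
```

Call:
move_arm(plan="0 0 1 0 0 0;0 0 2 0 0 0;0 0 3 0 0 0;0 0 3 0 0 0")

```text
t: 17.0
tool_pos: [0.5918, 0.0216, 0.175]
eef_rot: [-0.0, 0.765, 0.645, -0.0]
ft_force: [0.9, -0.1, -2.8]
opening: 0.0294
finger_force: 29.9
```

```bash
python3 -c "
from h import *
avg(3)"
```

```text
17.15 F [ 0.06  0.22 -2.56] M [-0.026 -0.039 -0.011] p [0.5918 0.0216 0.1751] std [0.26 0.61 0.63 0.01 0.02 0.02]
```

Call:
move_arm(plan="0 2 0 0 0 0;0 4 0 0 0 0;0 4 0 0 0 0;0 4 0 0 0 0")

```text
t: 17.65
tool_pos: [0.5944, 0.0212, 0.1747]
eef_rot: [-0.002, 0.765, 0.645, -0.001]
ft_force: [-6.0, 1.1, -0.8]
opening: 0.0293
finger_force: 30.1
```

Call:
move_arm(plan="0 -2 0 0 0 0;0 -4 0 0 0 0;0 -6 0 0 0 0;0 -8 0 0 0 0;0 -8 0 0 0 0;0 -8 0 0 0 0")

```text
t: 18.4
tool_pos: [0.5885, 0.0221, 0.1755]
eef_rot: [0.001, 0.765, 0.644, 0.001]
ft_force: [3.8, 0.5, -2.0]
opening: 0.0296
finger_force: 29.9
```

Call:
move_arm(plan="0 3.5 0 0 0 0;2 3.5 0 0 0 0;4 3.5 0 0 0 0;5 3.5 0 0 0 0;5 3.5 0 0 0 0;5 3.5 0 0 0 0")

```text
t: 19.15
tool_pos: [0.5919, 0.0264, 0.175]
eef_rot: [-0.0, 0.765, 0.644, -0.0]
ft_force: [-1.6, -3.5, -3.1]
opening: 0.0297
finger_force: 30.0
```

Call:
move_arm(plan="-2 0 0 0 0 0;-4 0 0 0 0 0;-6 0 0 0 0 0;-8 0 0 0 0 0;-9 0 0 0 0 0;-9 0 0 0 0 0;-9 0 0 0 0 0")

```text
t: 20.02
tool_pos: [0.5906, 0.018, 0.1751]
eef_rot: [-0.0, 0.765, 0.645, 0.0]
ft_force: [-0.1, 2.7, -2.5]
opening: 0.0294
finger_force: 30.0
```

Call:
move_arm(plan="2.5 0.2 0 0 0 0;4.5 0.2 0 0 0 0;4.5 0.2 2 0 0 0;4.5 0.2 4 0 0 0;4.5 0.2 6 0 0 0;4.5 0.2 8 0 0 0;4.5 0.2 8 0 0 0")

```text
t: 20.9
tool_pos: [0.5914, 0.0221, 0.1671]
eef_rot: [-0.0, 0.765, 0.645, -0.0]
ft_force: [-1.2, -0.5, -0.8]
opening: 0.0299
finger_force: 30.0
```

Call:
move_arm(plan="0 0 1 0 0 0;0 0 2 0 0 0;0 0 3 0 0 0;0 0 3 0 0 0")

```text
t: 21.4
tool_pos: [0.5916, 0.0221, 0.1649]
eef_rot: [0.0, 0.765, 0.645, 0.0]
ft_force: [-2.4, 1.0, 6.4]
opening: 0.0293
finger_force: 30.0
```

```bash
python3 -c "
from h import *
avg(3)"
```

```text
21.55 F [-4.05  0.15  5.99] M [0.158 0.849 0.005] p [0.5916 0.0221 0.1649] std [0.18 0.33 0.48 0.02 0.04 0.05]
```

Call:
move_arm(plan="0 -0.5 -0.5 0 0 0;0 -1 -0.5 0 0 0;0 -1 0 0 0 0;0 -1 0 0 0 0")

```text
t: 22.05
tool_pos: [0.5911, 0.0222, 0.1648]
eef_rot: [0.001, 0.765, 0.644, 0.001]
ft_force: [-1.4, 0.3, 6.8]
opening: 0.0295
finger_force: 30.0
```

```bash
python3 -c "
from h import *
avg(3)"
```

```text
22.2 F [-1.28  0.89  6.43] M [0.089 0.314 0.031] p [0.5911 0.0222 0.1648] std [0.68 0.41 0.65 0.01 0.01 0.01]
```

Call:
move_arm(plan="0.5 -0.4 0 0 0 0;0.5 -0.4 0 0 0 0;0.5 -0.4 0 0 0 0")

```text
t: 22.58
tool_pos: [0.591, 0.0226, 0.1648]
eef_rot: [0.001, 0.765, 0.644, 0.001]
ft_force: [-1.4, -0.1, 6.2]
opening: 0.0293
finger_force: 30.0
```

```bash
python3 -c "
from h import *
avg(3)"
```

```text
22.73 F [-0.71  0.02  5.76] M [-0.039  0.086  0.027] p [0.591  0.0226 0.1648] std [0.34 0.68 0.32 0.   0.03 0.03]
```

Call:
move_arm(plan="0 0 0.5 0 0 0;0 0 1 0 0 0;0 0 1 0 0 0")

```text
t: 23.1
tool_pos: [0.5906, 0.0227, 0.163]
eef_rot: [0.0, 0.765, 0.644, 0.0]
ft_force: [0.2, -0.6, 0.9]
opening: 0.0297
finger_force: 29.9
```

```bash
python3 -c "
from h import *
avg(3)"
```

```text
23.25 F [0.64 0.12 0.01] M [-0.141 -0.298  0.006] p [0.5906 0.0227 0.163 ] std [0.11 0.23 0.47 0.01 0.05 0.05]
```

Call:
move_arm(plan="0 0 1 0 0 0;0 0 2 0 0 0;0 0 3 0 0 0;0 0 3 0 0 0")

```text
t: 23.75
tool_pos: [0.5905, 0.0228, 0.1602]
eef_rot: [0.0, 0.765, 0.645, 0.0]
ft_force: [2.0, -1.1, 3.7]
opening: 0.0294
finger_force: 29.9
```

```bash
python3 -c "
from h import *
avg(3)"
```

```text
23.9 F [ 1.9  -0.35  3.32] M [-0.201 -0.505  0.004] p [0.5905 0.0228 0.1602] std [0.46 0.23 0.45 0.02 0.03 0.01]
```

Call:
move_arm(plan="0 0.3 1 0 0 0;0 0.3 2 0 0 0;0 0.3 3 0 0 0;0 0.3 3 0 0 0")

```text
t: 24.4
tool_pos: [0.5906, 0.0228, 0.1571]
eef_rot: [-0.0, 0.765, 0.645, 0.0]
ft_force: [1.2, -0.3, 3.4]
opening: 0.0293
finger_force: 30.0
```

Call:
move_arm(plan="0 0 1 0 0 0;0 0 2 0 0 0;0 0 3 0 0 0;0 0 3 0 0 0")

```text
t: 24.9
tool_pos: [0.5906, 0.0228, 0.1539]
eef_rot: [-0.0, 0.765, 0.645, -0.0]
ft_force: [1.6, -1.8, 3.9]
opening: 0.0296
finger_force: 29.9
```

Call:
move_arm(plan="0 0 1 0 0 0;0 0 2 0 0 0;0 0 3 0 0 0;0 0 3 0 0 0")

```text
t: 25.4
tool_pos: [0.5909, 0.0228, 0.1531]
eef_rot: [0.001, 0.765, 0.645, 0.001]
ft_force: [-1.6, -0.3, 16.5]
opening: 0.0296
finger_force: 30.0
```

Call:
move_arm(plan="0 0 1 0 0 0;0 0 2 0 0 0;0 0 2 0 0 0")

```text
t: 25.78
tool_pos: [0.5912, 0.0228, 0.1529]
eef_rot: [0.002, 0.765, 0.645, 0.002]
ft_force: [-5.6, -0.2, 27.6]
opening: 0.0297
finger_force: 30.1
```

Call:
move_arm(plan="0 0 1 0 0 0;0 0 1.5 0 0 0;0 0 1.5 0 0 0")

```text
t: 26.15
tool_pos: [0.5914, 0.0228, 0.1528]
eef_rot: [0.003, 0.764, 0.645, 0.002]
ft_force: [-8.0, 0.9, 37.3]
opening: 0.0298
finger_force: 30.2
```

That's the hard stop: the flange is on the mouth and net force is near 40 N. I'll relieve it at once.

Call:
move_arm(plan="0 0 -4 0 0 0;0 0 -6.5 0 0 0;0 0 -6.5 0 0 0")

```text
t: 26.52
tool_pos: [0.5906, 0.0228, 0.154]
eef_rot: [0.0, 0.765, 0.645, -0.0]
ft_force: [1.0, -1.1, 3.5]
opening: 0.0297
finger_force: 29.9
```

```bash
python3 -c "
from h import *
avg(3)"
```

```text
26.68 F [ 1.52 -0.56  3.75] M [-0.29  -0.424 -0.016] p [0.5906 0.0228 0.1539] std [0.45 0.33 0.3  0.01 0.03 0.03]
```

Call:
move_arm(plan="0 0 -1 0 0 0;0 0 -2 0 0 0;0 0 -2 0 0 0")

```text
t: 27.05
tool_pos: [0.5903, 0.0229, 0.1548]
eef_rot: [-0.001, 0.765, 0.644, -0.001]
ft_force: [4.0, -0.5, -10.7]
opening: 0.0293
finger_force: 29.9
```

```bash
python3 -c "
from h import *
avg(3)"
```

```text
27.2 F [  4.72  -1.41 -13.28] M [-0.368 -1.256  0.009] p [0.5902 0.0229 0.1549] std [0.34 0.12 1.05 0.01 0.07 0.03]
```

The pull is resisted at 13 N, so the gauge is locked. I'll relax, release and rise.

Call:
move_arm(plan="0 0 1.5 0 0 0;0 0 1.5 0 0 0")

```text
t: 27.45
tool_pos: [0.5904, 0.0228, 0.1548]
eef_rot: [-0.0, 0.765, 0.645, -0.0]
ft_force: [3.3, -1.0, -6.5]
opening: 0.0294
finger_force: 29.9
```

Call:
move_arm(plan="0 0 0 0 0 0;0 0 0 0 0 0;0 0 0 0 0 0;0 0 0 0 0 0;0 0 -40 0 0 0;0 0 -90 0 0 0;0 0 -90 0 0 0;0 0 -90 0 0 0", grip=-1)

```text
t: 28.45
tool_pos: [0.5902, 0.0229, 0.2438]
eef_rot: [-0.001, 0.765, 0.645, -0.0]
ft_force: [0.5, -0.5, -0.9]
opening: 0.0882
finger_force: 0.0
```

```bash
python3 - <<'E'
from h import *
s=bot.get_state();print(s['opening'],s['ft_force'])
b=np.array([.5525,-.137]);a=np.radians(167.4)
for z in(.24,.09): tgt(.57,-.13,z,0)
E
```

```text
0.08820991696432776 [ 0.45244401 -0.51867809 -0.868541  ]
t 28.45 pos [0.5902 0.0229 0.2438] yawY -0.17 F [ 0.5 -0.5 -0.9] ROW [-154.1    6.     3.8] [-0.001 -0.    -0.17 ]
t 28.45 pos [0.5902 0.0229 0.2438] yawY -0.17 F [ 0.5 -0.5 -0.9] ROW [-154.1    6.2  153.8] [-0.001 -0.    -0.17 ]
```

Released, with the force reading clear. Next I'll plan the lever push: closed fingers on the lever's +y side, turning along with it.

```bash
cat >> h.py <<'E'
S0=np.array([.553,-.136]);B=np.radians(167.4)
def lev(th,z,r=60,off=17):
    a=B+th;e=np.array([np.cos(a),np.sin(a)]);n=np.array([-e[1],e[0]]);p=S0+r*.001*e-off*.001*n
    tgt(p[0],p[1],z,a)
E
python3 -c "
from h import *
lev(0,.24,60,27);lev(0,.066,60,27)"
```

```text
t 28.45 pos [0.5902 0.0229 0.2438] yawY -0.17 F [ 0.5 -0.5 -0.9] ROW [-132.9  -68.4    3.9] [-0.001  0.     0.05 ]
t 28.45 pos [0.5902 0.0229 0.2438] yawY -0.17 F [ 0.5 -0.5 -0.9] ROW [-132.9  -68.1  177.9] [-0.001  0.     0.05 ]
```

Call:
move_arm(plan="-50 -26 0 0 0 0.05;-100 -52 0 0 0 0.05;-133 -68 10 0 0 0.05;-133 -68 60 0 0 0.05;-133 -68 100 0 0 0.05;-133 -68 120 0 0 0.05;-133 -68 120 0 0 0.05", grip=1)

```text
t: 29.32
tool_pos: [0.4997, -0.0963, 0.1225]
eef_rot: [-0.002, 0.781, 0.625, -0.001]
ft_force: [0.4, -1.1, 0.1]
opening: 0.0202
finger_force: 0.0
```

```bash
python3 - <<'E'
from h import *
lev(0,.066,60,27)
c=camera('top');save('top6.png',c)
# lever black pixels: compare darkness around expected lever line
for th in (0,.1,.2,.3):
    e=np.array([np.cos(B+th),np.sin(B+th)]);n=np.array([-e[1],e[0]])
    print(th,[int(c['img'][tuple(np.rint(proj(c,np.r_[S0+.08*e+k*.004*n,.072])).astype(int)[::-1])].mean()) for k in range(-5,6)])
E
```

```text
t 29.32 pos [ 0.4997 -0.0963  0.1225] yawY -0.22 F [ 0.4 -1.1  0.1] ROW [-0.2  1.  56.5] [-0.005 -0.001 -0.   ]
0 [118, 110, 122, 128, 126, 131, 141, 140, 144, 152, 148]
0.1 [109, 115, 126, 131, 141, 150, 144, 152, 158, 164, 171]
0.2 [112, 120, 131, 140, 144, 152, 158, 164, 171, 174, 179]
0.3 [131, 140, 144, 152, 158, 164, 177, 181, 186, 188, 193]
```

Call:
move_arm(plan="0 0 25 0 0 0;0 0 45 0 0 0;0 0 56 0 0 0;0 0 56 0 0 0;0 0 56 0 0 0")

```text
t: 30.0
tool_pos: [0.5015, -0.097, 0.0694]
eef_rot: [0.001, 0.78, 0.625, 0.0]
ft_force: [1.2, 0.3, -0.0]
opening: 0.0006
finger_force: 0.0
```

```bash
python3 -c "
from h import *
for th in np.linspace(0,1.53,9): lev(th,.066)"
```

```text
t 30.0 pos [ 0.5015 -0.097   0.0694] yawY -0.22 F [ 1.2  0.3 -0. ] ROW [-9.9 -1.3  3.4] [ 0.001  0.    -0.   ]
t 30.0 pos [ 0.5015 -0.097   0.0694] yawY -0.22 F [ 1.2  0.3 -0. ] ROW [-21.6  -3.4   3.4] [ 0.001  0.    -0.191]
t 30.0 pos [ 0.5015 -0.097   0.0694] yawY -0.22 F [ 1.2  0.3 -0. ] ROW [-33.5  -3.3   3.5] [ 0.001  0.001 -0.383]
t 30.0 pos [ 0.5015 -0.097   0.0694] yawY -0.22 F [ 1.2  0.3 -0. ] ROW [-45.2  -0.9   3.5] [ 0.001  0.001 -0.574]
t 30.0 pos [ 0.5015 -0.097   0.0694] yawY -0.22 F [ 1.2  0.3 -0. ] ROW [-56.2   3.7   3.5] [ 0.001  0.001 -0.765]
t 30.0 pos [ 0.5015 -0.097   0.0694] yawY -0.22 F [ 1.2  0.3 -0. ] ROW [-66.1  10.3   3.5] [ 0.001  0.001 -0.956]
t 30.0 pos [ 0.5015 -0.097   0.0694] yawY -0.22 F [ 1.2  0.3 -0. ] ROW [-74.6  18.6   3.5] [ 1.000e-03  1.000e-03 -1.148e+00]
t 30.0 pos [ 0.5015 -0.097   0.0694] yawY -0.22 F [ 1.2  0.3 -0. ] ROW [-81.3  28.4   3.5] [ 1.000e-03  1.000e-03 -1.339e+00]
t 30.0 pos [ 0.5015 -0.097   0.0694] yawY -0.22 F [ 1.2  0.3 -0. ] ROW [-86.1  39.3   3.5] [ 1.00e-03  1.00e-03 -1.53e+00]
```

Call:
move_arm(plan="-10 -1 3 0 0 0;-21.5 -3.5 3 0 0 -0.1;-27.5 -3.5 3 0 0 -0.28;-33.5 -3.5 3 0 0 -0.38;-39 -2 3 0 0 -0.48;-45 -1 3 0 0 -0.57;-51 1.5 3 0 0 -0.67;-56 3.5 3 0 0 -0.76;-56 3.5 3 0 0 -0.76")

```text
t: 31.12
tool_pos: [0.4922, -0.153, 0.0658]
eef_rot: [0.0, 0.494, 0.87, -0.0]
ft_force: [-0.1, 0.2, 0.8]
opening: 0.0004
finger_force: 0.0
```

```bash
python3 -c "
from h import *
for th in np.linspace(.765,1.53,6): lev(th,.066)"
```

```text
t 31.12 pos [ 0.4922 -0.153   0.0658] yawY 0.538 F [-0.1  0.2  0.8] ROW [ 0.   0.8 -0.2] [ 0.     0.001 -0.007]
t 31.12 pos [ 0.4922 -0.153   0.0658] yawY 0.538 F [-0.1  0.2  0.8] ROW [-9.3 -1.  -0.2] [ 0.     0.001 -0.16 ]
t 31.12 pos [ 0.4922 -0.153   0.0658] yawY 0.538 F [-0.1  0.2  0.8] ROW [-18.9  -1.4  -0.2] [ 0.     0.001 -0.313]
t 31.12 pos [ 0.4922 -0.153   0.0658] yawY 0.538 F [-0.1  0.2  0.8] ROW [-28.3  -0.4  -0.2] [ 0.     0.001 -0.466]
t 31.12 pos [ 0.4922 -0.153   0.0658] yawY 0.538 F [-0.1  0.2  0.8] ROW [-37.5   2.2  -0.2] [ 0.     0.001 -0.619]
t 31.12 pos [ 0.4922 -0.153   0.0658] yawY 0.538 F [-0.1  0.2  0.8] ROW [-46.2   6.   -0.2] [-0.     0.001 -0.772]
```

Call:
move_arm(plan="-5 0 0 0 0 -0.08;-9.5 -1 0 0 0 -0.16;-14 -1 0 0 0 -0.24;-19 -1.5 0 0 0 -0.31;-24 -1 0 0 0 -0.39;-28.5 0 0 0 0 -0.47;-33 1 0 0 0 -0.54;-37.5 2 0 0 0 -0.62;-42 4 0 0 0 -0.7;-46 6 0 0 0 -0.77")

```text
t: 32.38
tool_pos: [0.521, -0.1887, 0.0657]
eef_rot: [0.0, 0.13, 0.992, -0.0]
ft_force: [0.7, -0.2, 0.9]
opening: 0.0006
finger_force: 0.0
```

```bash
python3 - <<'E'
from h import *
avg(3)
for th in(1.53,1.57):lev(th,.066)
E
```

```text
32.52 F [-0.42 -0.05  0.01] M [ 0.04  -0.141 -0.045] p [ 0.5212 -0.1888  0.0657] std [0.33 0.4  0.16 0.02 0.03 0.04]
t 32.52 pos [ 0.521  -0.1886  0.0656] yawY 1.307 F [ 0.  -0.2 -0.2] ROW [-0.4 -0.9 -0.4] [ 0.     0.    -0.003]
t 32.52 pos [ 0.521  -0.1886  0.0656] yawY 1.307 F [ 0.  -0.2 -0.2] ROW [-2.8 -1.6 -0.4] [-0.     0.    -0.043]
```

Call:
move_arm(plan="-1.5 0 0 0 0 -0.02;-3 0 0 0 0 -0.04;-3 0 0 0 0 -0.04")

```text
t: 32.9
tool_pos: [0.524, -0.1893, 0.0656]
eef_rot: [0.0, 0.11, 0.994, -0.0]
ft_force: [-0.7, -0.5, -0.1]
opening: 0.0006
finger_force: 0.0
```

Call:
move_arm(plan="-1.5 0 0 0 0 0;-2 0 0 0 0 0;-2 0 0 0 0 0")

```text
t: 33.28
tool_pos: [0.5259, -0.1898, 0.0656]
eef_rot: [-0.0, 0.11, 0.994, 0.0]
ft_force: [0.2, 0.7, 0.4]
opening: 0.0006
finger_force: 0.0
```

```bash
python3 - <<'E'
from h import *
import pickle
S=camera('side');A=pickle.load(open('side.pkl','rb'))
for th in np.arange(0,1.8,.15):
    e=np.array([np.cos(B+th),np.sin(B+th)])
    q=[np.rint(proj(S,np.r_[S0+r*e,.072])).astype(int) for r in(.035,.055,.075)]
    print(round(th,2),[int(A['img'][v,u].mean()) for u,v in q],[int(S['img'][v,u].mean()) for u,v in q],q[2])
print(camera('top')['img'].shape)
E
```

```text
0.0 [56, 53, 57] [18, 18, 15] [321 195]
0.15 [72, 90, 243] [34, 74, 94] [324 193]
0.3 [248, 97, 206] [217, 89, 154] [326 191]
0.45 [251, 119, 107] [227, 104, 77] [327 188]
0.6 [251, 179, 105] [229, 131, 77] [328 186]
0.75 [151, 199, 103] [113, 146, 79] [329 183]
0.9 [107, 109, 102] [89, 81, 76] [328 181]
1.05 [97, 97, 100] [86, 84, 77] [328 178]
1.2 [95, 99, 101] [87, 90, 90] [326 176]
1.35 [102, 96, 100] [92, 88, 91] [325 174]
1.5 [104, 98, 99] [92, 92, 24] [322 172]
1.65 [102, 104, 104] [92, 94, 21] [320 170]
(420, 560, 3)
```

```bash
python3 - <<'E'
from h import *
import pickle
S=camera('side');A=pickle.load(open('side.pkl','rb'))
for c in(A,S):
    g=c['img'][164:208,284:345].mean(2)
    print('\n'.join(''.join(' .:-=+*%@#'[9-min(9,int(x/26))] for x in r) for r in g));print('-----')
E
```

```text
@@%%%%**++++*%@%%%***********+++***+****************+*++**+**
%%%****++++++*%%%**********+**++********+*******+**+++****+**
****++++++++++**************++******************+**+++****+**
***++++++++**++***********+++++*****************++++***+*****
***++++++*+++**+*********++****+***************+++++*********
**+++++**++++************+**+*+*************+++*+++**++******
+*++++*++++++***********++++*****+**+*******+*+*++++*********
*++**++++++**********+**+***+**+********++*******************
*+*+++++++**********+**++**++****+*+****+*****************+++
*+*+++++**************+********+*************************++++
++++++************+*****++****+*************************++++*
+++++*+*+********+++**++*++****************************+++*+*
++++**+**********++**+*+*++*******************+****+*+++++**+
++*************+**********+*+*****************+******+++++***
++*************++**+*+*+****+**********++**********+**+++****
++**********+*****+*+++*************************+++**++++****
+*****************+==+++********+=-==+***+*****+*++*++++*****
************++**+=.  -++*******+=.  .-+++++**+
[... 3667 characters left out ...]
@@@@%***%%%@
*******.     ::--=***%%%%@@@@@@@@@@@########@@@@@@@@@@%***%%%
*****%%.     ::-=%%%%%%@@@@@#@@@%@%########@@@@@@@@@@@@%*%%@@
%%**%%%=     :-+*%%%%@@@@@@@@@%@@@@@@#####@@@@@@@@@@@#@@@@@@@
%%%%%%*=     =++*%%%@@@@@@@@@@@@@@@@@@@@#@@@@@@@@@@@@@@@@@@@@
***%*+=:   :++++*%@@@@@@@@@@@@@@@@@@@@@@@@@@@@@@@@@@@@@@@@@@@
:-++-:::..++++++%@@@@@@@@@@@@@@@@@@@@@@@@@@@@@@@@@@@@@@@@@@@@
.::::::-++++++++%@@@@@@@@@%%%@@@@@@@@@#@@@@@@@@@@@@@#@@@@@@@@
 ...::=+++++++++%@@@@@@@@@%%@@@@@@@@@@@@@@@@@@@@@@@@@@@@@@@@@
    :+++++++++++@@@@@@@@@@@@@@@@@@@@@@@@@@#@@@@@@@#@@@@@@@@@@
  .++++++++++++*@@@@@@@#@@@@@@@@@@@@@@@@@@@@@@@@@@@@@@@@@@@@@
 =+++++++++++++*%@@@%%%@@@@@@@@@@@@@@@@@@@@@@@@@@@@@@@@@@@@@@
-----
```

```bash
python3 - <<'E'
from h import *
S=camera('side');s=bot.get_state();print(bot.tip_reach,s['tool_pos'],s['t'])
p=s['tool_pos']
for z in(.05,.06,.07,.08,.1):print(z,proj(S,np.r_[p[:2],z]))
for u,v in((310,188),(318,192),(326,198)):print([atz(S,u,v,z)[:2].round(4) for z in(.068,.072)])
E
```

```text
0.008 [ 0.52588642 -0.18978097  0.06562038] 33.475
0.05 [320.0790642  181.19423276]
0.06 [320.31505023 178.6385965 ]
0.07 [320.55382591 176.05274942]
0.08 [320.795441   173.43615264]
0.1 [321.28739444 168.10848958]
[array([ 0.5226, -0.1289]), array([ 0.5203, -0.1251])]
[array([ 0.4949, -0.1283]), array([ 0.4927, -0.1245])]
[array([ 0.4634, -0.1207]), array([ 0.4613, -0.1169])]
```

The side image shows the lever unmoved at θ≈0, so the fingertips passed over it. They look higher than assumed. I'll go back and retry lower.

Call:
move_arm(plan="0 0 -40 0 0 0;0 0 -60 0 0 0;0 0 -60 0 0 0")

```text
t: 33.85
tool_pos: [0.5264, -0.1901, 0.1267]
eef_rot: [0.001, 0.11, 0.994, -0.001]
ft_force: [-0.2, -0.3, -0.3]
opening: 0.0004
finger_force: 0.0
```

```bash
python3 -c "
from h import *
lev(0,.12,60,30)"
```

```text
t 33.85 pos [ 0.5264 -0.1901  0.1267] yawY 1.35 F [-0.2 -0.3 -0.3] ROW [45.9 88.5  6.5] [1.00e-03 3.00e-03 1.57e+00]
```

Call:
move_arm(plan="46 88 0 0 0 1.57;46 88 0 0 0 1.57;46 88 0 0 0 1.57;46 88 0 0 0 1.57;46 88 0 0 0 1.57;46 88 0 0 0 1.57;46 88 0 0 0 1.57;46 88 0 0 0 1.57;46 88 0 0 0 1.57;46 88 0 0 0 1.57")

```text
t: 35.1
tool_pos: [0.4999, -0.0937, 0.1246]
eef_rot: [-0.001, 0.78, 0.625, -0.0]
ft_force: [-0.0, 0.1, -0.1]
opening: 0.0006
finger_force: 0.0
```

```bash
python3 - <<'E'
from h import *
lev(0,.052,60,30)
S=camera('side');p=bot.get_state()['tool_pos']
for z in(.1,.118,.13,.15):print(z,proj(S,np.r_[p[:2],z]).round())
u,v=proj(S,np.r_[p[:2],.118]).astype(int);print(u,v)
g=S['img'][v-22:v+32,u-26:u+28].mean(2);print('\n'.join(''.join(' .:-=+*%@#'[9-min(9,int(x/26))] for x in r) for r in g))
E
```

```text
t 35.1 pos [ 0.4999 -0.0937  0.1246] yawY -0.219 F [-0.   0.1 -0.1] ROW [ 0.2  1.2 72.6] [-0.002 -0.     0.001]
0.1 [310. 189.]
0.118 [311. 184.]
0.13 [311. 181.]
0.15 [311. 175.]
310 184
******%@@@@%@@%@%%***%#######@%%@@@@##@%@#@@#@%%%%@*=*
**%@@@@@%%%*%@@@@%***%#@#####@%@@%%%@@%*%#@@%%%%%%%%@@
@@@@@%%******%@@@%***%@######@@%@@%%%%%%%###@%%@@%@@##
@%%***********%%%****%@###########@%%%@@%@@##@@%%@@###
*********************%@#############@@@@%@@@###@#@#@##
*********************%@############@%%%@@@@###########
*********************%@############@%*%%@@@####@######
**********************@#######@####@****%%@###########
*********************%@############%*****%@######@####
**********************@###########@%******%######@####
*********************%@###########@%******%###@@@####@
**********************@###########@%******%###@@@###@%
**********************@###########@%******%#######@@%*
***********************###########@%******@@####@@%***
***********************%@#######@@%*******%@###@%*****
*************************@###@#@%*********%@@@@%******
**************************%@#@%%
[... 1357 characters left out ...]
++%@@@@@@@@@%**%**%***%%%*%%%%%**%******
 ...:-++++++++++%@@@@@@@#@*%%%*****%%%%%*%*%*%**%*****
    :+++++++++++%@@@@@@@@@%%%%*%**%%%%%*%%%%***%%%****
  .++++++++++++*@@@@@@@@@@@@%***%%%%%%%%%%%**%*%%%%***
 =+++++++++++++*@@@%%%%@@@@@@%%*%%%%%*%%%%*%%%%%%%%***
+++++++++++++*%@@@@%%@@@@@@@@@@%%%%%*%%%****%%%%%%%***
+++++++++++++%@@@%%@@@@@@@@@@@@@%%%%%%%***%%%%%%%%%***
++++++++++++++%@@%@@@@@@@@@@@@##@%%%**%*%*%%%%%%%%%%**
++++++++++++*++%@@@@@@@@@@@@@@@@@@@%%%**%*%%%%%%%*%***
+++++++++++***++*%@@@#@@@@@@@@@@@@@@%%%%*%%%%%***%****
+++++++=+++***+===@#@@@@@@@@@%@@@@@@@@%%%%%%*%**%*****
+++*%@*+==++++==+%@@@@@@@@@@@%%%@@@@@@@%%*%**********%
++*@@@@%+==++++*%@@@@@@@@@@@@@%%%@@@@@@@@%%*********%%
```

Closed, the fingertips sit about 20 mm higher than the 8 mm figure in this image too (bottom at v≈178, expected 184). I'll go lower, to TCP z≈0.042.

Call:
move_arm(plan="0 1 40 0 0 0;0 1 65 0 0 0;0 1 80 0 0 0;0 1 83 0 0 0;0 1 83 0 0 0")

```text
t: 35.78
tool_pos: [0.5014, -0.0941, 0.0428]
eef_rot: [0.0, 0.78, 0.625, 0.0]
ft_force: [-0.4, 0.4, 0.4]
opening: 0.0001
finger_force: 0.0
```

Call:
move_arm(plan="-6 0 0 0 0 0;-12 0 0 0 0 0;-18 0 0 0 0 0;-22 0 0 0 0 0")

```text
t: 36.28
tool_pos: [0.4964, -0.1154, 0.043]
eef_rot: [-0.0, 0.781, 0.625, 0.001]
ft_force: [1.2, 5.7, 1.9]
opening: 0.0003
finger_force: 2.8
```

```bash
python3 -c "
from h import *
avg(3);lev(0.15,.042)"
```

```text
36.42 F [0.44 3.61 1.45] M [ 0.499 -0.127  0.038] p [ 0.4964 -0.1157  0.0429] std [0.67 0.46 0.82 0.07 0.02 0.04]
t 36.42 pos [ 0.4964 -0.1156  0.0429] yawY -0.22 F [-0.4  4.   2.5] ROW [ 0.3 -2.2  0.9] [ 0.   -0.   -0.15]
```

Contact is made (5 N). I'll follow the arc.

```bash
python3 -c "
from h import *
for th in np.linspace(.15,1.6,11): lev(th,.041)" | sed 's/.*ROW//'
```

```text
[ 0.3 -2.2  1.9] [ 0.   -0.   -0.15]
 [-8.7 -2.7  1.9] [ 0.    -0.    -0.295]
 [-17.7  -1.9   1.9] [ 0.   -0.   -0.44]
 [-26.5   0.2   1.9] [ 0.    -0.    -0.585]
 [-34.9   3.6   1.9] [ 0.   -0.   -0.73]
 [-42.7   8.2   1.9] [ 0.    -0.    -0.875]
 [-49.8  13.8   1.9] [ 0.   -0.   -1.02]
 [-56.   20.4   1.9] [ 0.    -0.    -1.165]
 [-61.1  27.8   1.9] [ 0.   -0.   -1.31]
 [-65.2  35.9   1.9] [ 0.    -0.    -1.455]
 [-68.   44.4   1.9] [-0.    -0.     1.541]
```

Call:
move_arm(plan="0 -2 2 0 0 -0.12;-4.5 -2.5 2 0 0 -0.22;-8.5 -2.5 2 0 0 -0.295;-13 -2.5 2 0 0 -0.37;-17.5 -2 2 0 0 -0.44;-22 -1 2 0 0 -0.51;-26.5 0 2 0 0 -0.58;-31 2 2 0 0 -0.66;-35 3.5 2 0 0 -0.73;-39 6 2 0 0 -0.8")

```text
t: 37.67
tool_pos: [0.4933, -0.1542, 0.0405]
eef_rot: [-0.001, 0.474, 0.88, 0.0]
ft_force: [0.1, 6.2, 1.2]
opening: 0.0001
finger_force: 2.4
```

```bash
python3 -c "
from h import *
avg(2)
for th in np.linspace(.8,1.57,9): lev(th,.041)" | sed 's/.*ROW//'
```

```text
37.77 F [0.36 4.38 0.8 ] M [ 0.713 -0.132  0.08 ] p [ 0.4936 -0.1548  0.0405] std [0.54 0.29 0.14 0.1  0.04 0.03]
 [ 0.1 -0.1 -0.5] [-0.    -0.001  0.   ]
 [-5.7 -1.4 -0.5] [-0.    -0.001 -0.096]
 [-11.7  -2.2  -0.5] [ 0.    -0.001 -0.192]
 [-17.7  -2.4  -0.5] [ 0.    -0.001 -0.288]
 [-23.7  -2.1  -0.5] [ 0.    -0.001 -0.385]
 [-29.6  -1.1  -0.5] [ 0.    -0.001 -0.481]
 [-35.4   0.4  -0.5] [ 0.    -0.001 -0.577]
 [-41.    2.4  -0.5] [ 0.    -0.001 -0.673]
 [-46.5   5.   -0.5] [ 0.    -0.001 -0.77 ]
```

Call:
move_arm(plan="-5.5 -1.5 0 0 0 -0.1;-11.5 -2 0 0 0 -0.19;-17.5 -2.5 0 0 0 -0.29;-23.5 -2 0 0 0 -0.38;-29.5 -1 0 0 0 -0.48;-35.5 0.5 0 0 0 -0.58;-41 2.5 0 0 0 -0.67;-46 5 0 0 0 -0.77;-46 5 0 0 0 -0.77")

```text
t: 38.9
tool_pos: [0.5192, -0.1889, 0.0399]
eef_rot: [-0.005, 0.11, 0.994, 0.002]
ft_force: [-15.6, 6.4, 7.1]
opening: 0.0005
finger_force: 8.6
```

```bash
python3 - <<'E'
from h import *
avg(2);lev(1.57,.041)
S=camera('side')
for th in np.arange(0,1.8,.15):
    e=np.array([np.cos(B+th),np.sin(B+th)])
    q=[np.rint(proj(S,np.r_[S0+r*e,.072])).astype(int) for r in(.035,.055,.075,.085)]
    print(round(th,2),[int(S['img'][v,u].mean()) for u,v in q])
E
```

```text
39.0 F [-15.83   7.24   7.71] M [ 0.935  2.376 -0.092] p [ 0.5192 -0.1889  0.0399] std [0.38 0.1  0.12 0.02 0.01 0.  ]
t 39.0 pos [ 0.5192 -0.1888  0.0399] yawY 1.349 F [-15.5   7.1   7.8] ROW [-4.4 -1.  -1.2] [ 0.002 -0.01  -0.001]
0.0 [80, 92, 86, 29]
0.15 [93, 90, 93, 32]
0.3 [100, 84, 79, 58]
0.45 [193, 104, 79, 74]
0.6 [217, 103, 76, 74]
0.75 [110, 86, 76, 80]
0.9 [94, 37, 78, 73]
1.05 [68, 22, 53, 73]
1.2 [27, 14, 24, 57]
1.35 [18, 20, 16, 20]
1.5 [22, 28, 21, 18]
1.65 [21, 85, 20, 50]
```

It presses on something at about 16 N, presumably the stop. I'll back off, lift and verify.

Call:
move_arm(plan="5 0 0 0 0 0;15 0 0 0 0 0;15 0 -50 0 0 0;15 0 -100 0 0 0;15 0 -150 0 0 0;60 0 -190 0 0 0;120 0 -200 0 0 0;120 0 -200 0 0 0;120 0 -200 0 0 0")

```text
t: 40.17
tool_pos: [0.4064, -0.1647, 0.2408]
eef_rot: [0.001, 0.111, 0.994, -0.0]
ft_force: [-0.4, -0.9, -0.2]
opening: 0.0003
finger_force: 0.0
```

```bash
python3 - <<'E'
from h import *
avg(1)
for n in('side','top'):
    S=camera(n);save(n+'9.png',S)
    sc=[]
    for th in np.arange(-.1,1.9,.05):
        e=np.array([np.cos(B+th),np.sin(B+th)])
        q=[np.rint(proj(S,np.r_[S0+r*e,.072])).astype(int) for r in np.arange(.035,.086,.005)]
        sc.append((round(float(np.mean([S['img'][v,u].mean() for u,v in q]))),round(th,2)))
    print(n,sorted(sc)[:9])
S=camera('side')
g=S['img'][160:204,284:345].mean(2)
print('\n'.join(''.join(' .:-=+*%@#'[9-min(9,int(x/26))] for x in r) for r in g))
E
```

```text
40.23 F [ 0.18  0.36 -1.12] M [ 0.023 -0.111 -0.012] p [ 0.4067 -0.1648  0.2405] std [0. 0. 0. 0. 0. 0.]
side [(56, np.float64(1.4)), (58, np.float64(1.35)), (60, np.float64(1.45)), (62, np.float64(1.5)), (63, np.float64(1.55)), (69, np.float64(1.3)), (81, np.float64(1.25)), (81, np.float64(1.6)), (92, np.float64(1.2))]
top [(55, np.float64(1.5)), (55, np.float64(1.55)), (58, np.float64(1.45)), (78, np.float64(0.85)), (78, np.float64(1.6)), (79, np.float64(0.9)), (79, np.float64(1.4)), (80, np.float64(0.8)), (82, np.float64(0.7))]
***++++++*%@@@%%%%%%%%*++++++++++++++++++++++++++++++++++++++
**+++++*+**%%%%%%%*++++++++++++++++++++++++++++++++++++++++++
+++++**%%%%%%%%%%*+++++++++++++++++++++++++++++++++++++++++++
*+*%%%%%%%*+%%%%%*+++++++++++++++++++++++++++++++++++++++++++
%%%%%%*+++++*%%%%*+++++++++++++++++++++++++++++++++++++++++++
%%*+++++++++++%%*++++++++++++++++++++++++++++++++++++++++++++
+++++++++++++++++++*++++++++++++++++++++++++*++++++++++++++++
+++++++++++++++++++*+++++++++++++++++++++++++++++++++++++++++
++++++++++++++++++*++++++++++++++++++++++++++++++++++++++++++
+++++
[... 1464 characters left out ...]
%+++++++++*+++++++
@@@@@#@    .:::::::====+++****++++=------+%%*++++++*+++++++++
######*     .::::--=++++++****+++=------+%*++++++++++++++++*+
@@@@@%-       :::---+++++***%@*+==-===+**++++++++++++++++++++
**%%*+-        .::-=++****%%@@@@%*****%*++++++++++++++++++*++
+++++++         ::=++***%@@@@@%%%%%%%*+++++++++++++++++++*+++
*+++***         :*****%%@@@@@@%%%%%*+++++++++++++++++++**+++*
*******-      :=+***%%@@@@@@@%%%%*+++++++++++++++++++********
******+-     -==+**%@@@@@@@%%%%%*++++++++++++***++***********
++**+=-.   .====+*%@@@@@@@%%%%%*+++++++++++******************
.:==:...  ======*%@@@@@@@%%%%*++++++++++++++*****************
 ......:-=======%@@@@@@%%%*+++++++++++++++++*****************
```

```bash
python3 - <<'E'
from h import *
for n in('top','side'):
    S=cv2.imread(f'pics/{n}9.png');c=camera(n)
    P=[]
    for r in np.arange(.03,.0901,.003):
        for t in np.arange(-.022,.0221,.001):
            e=np.array([np.cos(B+1.5),np.sin(B+1.5)]);m=np.array([-e[1],e[0]]);p=S0+r*e+t*m
            u,v=proj(c,np.r_[p,.072]);val=cv2.getRectSubPix(S,(1,1),(float(u),float(v))).mean()
            P.append((r,t,max(0,70-val)))
    P=np.array(P);w=P[:,2]
    rs=np.unique(P[:,0]);tm=[np.average(P[P[:,0]==r,1],weights=P[P[:,0]==r,2]+1e-6) for r in rs]
    k,b=np.polyfit(rs,tm,1);print(n,'angle',1.5+np.arctan(k),'offset',b,np.round(tm,4)[::3])
E
```

```text
top angle 1.5880299821857577 offset -0.006367922744271976 [-0.0068 -0.0023 -0.0019 -0.0016 -0.0005  0.0025  0.0003]
side angle 1.5906790657385033 offset -0.010625342266996051 [-0.0071 -0.0061 -0.007  -0.0065 -0.0038 -0.0047 -0.0037]
```

Both cameras put the lever at about 1.57 rad, which is its stop. The gauge was locked and released cleanly, and the arm is clear of everything, so I'm handing in.

```bash
python3 -c "
from h import *
print(workorder.sign_off())"
```

```text
the job is handed in; nothing more can be done
None
```

The job is handed in at about 40 s with the gauge locked in the coupling and the lever at about 1.57 rad, but I overshot while pushing the plug home. It hit the flange stop with an estimated 40 N (37 N measured plus the gauge's weight), right at the damage limit, so that check may fail; sign-off returned no verdict.

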